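# Earth the capacitor bank: bleed, then short

## Task

Make the capacitor bank safe with the earthing switch on the bench: with the fingertips, push the cross-bar lever along its slot into the first detent (bleed) and leave it resting there for three seconds, then push it on to the second stop at the end of the slot (earthed) and move clear. Only push the lever, never pinch it between the fingers, and leave the meter, the screwdriver and the insulator where they lie.

Things in the scene. Friction and masses are not known exactly. Their poses are not given: they have to be found in the camera images.
- switch_box: Earthing switch: light grey steel box fixed to the bench, 240 mm long (x), 130 wide (y), 70 high; its foot is 5 mm wider all round. Origin: centre of the underside, z up. The lever slides along the box's +x on the flat top (the deck), in a black slot. Two terminal posts, 24 mm high, stand on the deck at x = 100, y = +-35 mm.
- lever_bar (a point): Centre of the lever's black cross-bar, 27.5 mm above the deck; moves with the lever; axes as the box's. The bar is 17 mm thick (x), 62 mm wide across the slot (y), 26 mm high (14.5 to 40.5 mm above the deck), on a steel stem 10 x 12 mm. Push its flat -x face; the bar's path and the deck behind it are free.
- earth_lever (a joint): Lever travel along the box's +x, m: about 0 at the start, 0.040 in the first detent (bleed), 0.080 at the second stop (end). A sprung detent pulls it to the nearest of the three: up to 10 N pushes it out, and past about 0.022 (and 0.062) it runs on by itself to the next, ahead of the finger; let go sooner, it springs back. Let go, it rests within 2 mm of the detent.
- first_detent (a point): Where the bar's centre is when the lever is in the first detent; fixed in the box, 97.5 mm above the bench over the box's origin. Marked on the deck by one engraved bar each side of the slot.
- second_stop (a point): Where the bar's centre is when the lever is at the second stop; fixed in the box, 40 mm further along its +x. Marked on the deck by two engraved bars each side of the slot.
- meter: Loose hand-held meter lying on the bench beside the box, grey, 160 x 80 x 34 mm; origin: centre of the underside. Bystander: leave it.
- driver: Loose screwdriver with black handle lying on the bench beside the box, 190 mm long, about 30 mm high; origin at its underside. Bystander: leave it.
- insulator: Loose white ribbed porcelain insulator standing on the bench beside the box, 44 mm across, 56 mm high; origin: centre of the underside. Bystander: leave it.

How it is judged:
On the way, in this order (a step that is already met when the one before it is completed fails the run):
1. the lever rests in the first detent for two seconds (value of joint earth_lever between 0.032 and 0.048 m and velocity of joint earth_lever between -0.005 and 0.005 m/s), for 2 s.
2. the lever is at the second stop (value of joint earth_lever above 0.075 m), for 0.2 s.
At the end, for the whole second after the job is handed in: The lever, after at least 2 s at rest within 8 mm of the first detent, stands at the second stop (within 5 mm), at rest and let go; the meter, the screwdriver and the insulator are within 20 mm of where they were (value of joint earth_lever above 0.075 m and velocity of joint earth_lever between -0.005 and 0.005 m/s and distance of each of meter, driver, insulator from where it was at the start of the episode below 0.02 m); the robot touches nothing.
It fails at once if the lever is pinched: pressed from two opposite sides at once ((contact force between the fingers and earth_lever_c0 above 2 N and contact force between the fingers and earth_lever_c1 above 2 N) or (contact force between the fingers and earth_lever_c2 above 2 N and contact force between the fingers and earth_lever_c3 above 2 N)).
It fails at once if a bystander is moved more than 20 mm, lifted or knocked over (distance of any of meter, driver, insulator from where it was at the start of the episode above 0.02 m or angle between insulator's own z axis and vertical above 0.5 rad).
It also fails if it takes over 48 s, if anything falls off the work surface, if the arm or the gripper's body presses on something with over 40 N, if the wrist force passes 120 N, or if a joint passes its speed limit or range.

## Robot

A 6-joint arm with a two-finger parallel gripper is mounted at the origin on the work surface. World frame = base frame: x ahead of the robot, y to its left, z up, the work surface at z = 0. Lengths are in m, angles in rad, forces in N, time in s.
With the tool pointing down it reaches from about 0.375 to 0.975 m from the base axis. Payload 3.8 kg.
Tool frame: the origin (TCP) lies at the very end of the fingers, on their centre line; the grasp point (between the pads) lies 19 mm behind it; z points along the fingers, y is the direction in which the jaws open and shut (so a half turn about z gives the same grasp; the last joint's range is limited). The gripper opens to 85 mm and grips with 20 to 120 N. Pads are 22 mm wide; open, the fingers measure 114 mm over their backs; the gripper's body (76 mm by 85 mm) begins 54 mm behind the grasp point. The pads swing forward as they close: fully open they stand 13 mm farther back than shut.
Start: joints at [-1.238, 0.264, 1.604, -0, 1.274, -0.037], TCP at [0.244, -0.629, 0.197] pointing down, gripper open.
Joint ranges: [-2.63, 2.63], [-0.94, 2.18], [0.31, 2.57], [-1.31, 4.45], [0, 2.66], [-2.55, 2.55]. Speed limits (rad/s): [2.57, 2.57, 3.14, 3.14, 3.14, 3.14].

## Interface

Orientations are given as a rotation vector (axis times angle).
In Python, from workcell import bot, viewer, finish_job gives the robot as it stands.
- The arm moves only by the tool servo_tool, never from a script. Its argument "plan" is a list that holds one entry, the list of rows, each a list of 6 numbers: the shift along the tool's x, y, z in cm, then the turn, a rotation vector about the tool's x, y, z in degrees. A call has 1 to 20 rows; each row is the pose to reach, as a shift and turn from the pose measured when the call began, along the tool's axes at that moment; what a row does not reach only later rows make up. A row lasts 1/12 s, in which the tool goes at most 41.7 mm and 7.16 degrees, less where a joint would pass 70% of its speed; a pose out of reach is approached as far as the arm can. A call with a gripper value outside its range is refused whole. "claw" is the finger opening in cm, from 0 to 8.54, set as the call begins (left out, the last holds). The fingers move at their own pace and stop on an object; "grip_force" is the grip in N (left out, the last holds). Time passes only in rows, so rows that repeat a pose let the fingers close. It gives the time, the measured TCP pose, the force and the opening at its end, in the units of the state.
- bot.read_state(): the state, without advancing time (a new reading comes with each control period).
- viewer.read_camera(name): name is "scene" or "side" or "wrist"; returns a dict with "color" (384x512x3 uint8, red, green, blue), "fx", "fy", "cx", "cy" (pixels), "k1" (the pictures are not rectified: a ray, as slopes to the right and down, at radius r is drawn at 1 + k1 r^2 times it, then the intrinsics apply), "eye" and "rotation" of the camera in the world; the wrist camera has in their place "T_tool_cam" (4x4, takes a point from camera to tool coordinates, whose origin is the TCP and whose axes are the flange's). Camera axes: x right, y down, z forward; pixel columns grow to the right and rows downward; lengths in m; the calibration is good to about 2 mm. A picture is of the moment at which its call begins: read the wrist's pose just before it. There is no depth.
- finish_job(): hands the job in, once; it reports no verdict.
The state is a dict: "time": time; "q": joint angles; "joint_vel": joint speeds; "joint_torque": joint torques, N m; "tool_pos": TCP position; "tcp_rot": TCP orientation; "wrist_force": force on the tool from outside, world axes, zero at the start; "torque": the same for the moment, N m; "width": opening from 0.0 (shut) to 1.0 (fully open).
Only numpy, scipy, OpenCV 4.12 (cv2) and the standard library are available. Lean on these libraries where they do the work, as an engineer would, in place of code of your own. Each camera call takes 0.05 s, during which the arm holds its last target.

## Working session

There is one attempt and no reset: what is moved stays moved. The work goes in short steps, Python scripts to look and compute and a tool call to move; the robot and the scene stay as the last step left them, time stands still between calls to the robot, and variables do not carry over. Pictures are saved under pics/ and viewed, and the job is handed in when it is done.

Besides the shell and the picture viewer there is one more tool, called after ">>>" by a JSON object that holds its "name" and its "arguments". servo_tool: Moves the arm, as the interface text tells. Its arguments: {"type":"object","properties":{"plan":{"type":"array"},"claw":{"type":"number"},"grip_force":{"type":"number"}},"required":["plan"]}

```bash
mkdir -p pics; ls
python3 - <<'E'
from workcell import bot, viewer
import cv2,numpy as np
s=bot.read_state();print({k:np.round(v,3).tolist() for k,v in s.items()})
for n in("scene","side","wrist"):
    c=viewer.read_camera(n);cv2.imwrite(f"pics/{n}0.png",cv2.cvtColor(c["color"],cv2.COLOR_RGB2BGR))
    print(n,{k:np.round(v,3).tolist() for k,v in c.items() if k!="color"})
E
```

```text
pics
{'time': 0.0, 'q': [-1.238, 0.265, 1.605, 0.0, 1.274, -0.037], 'joint_vel': [0.0, -0.001, 0.0, -0.0, -0.001, 0.0], 'joint_torque': [0.001, -51.51, -36.731, -0.0, 0.013, 0.0], 'tool_pos': [0.244, -0.629, 0.196], 'tcp_rot': [-3.086, -0.577, 0.0], 'wrist_force': [-0.34, 0.215, 0.707], 'torque': [-0.003, 0.038, -0.029], 'width': 0.997}
scene {'fx': 488.34, 'fy': 488.34, 'cx': 258.449, 'cy': 191.281, 'k1': 0.01, 'eye': [1.09, 0.432, 0.905], 'rotation': [-1.239, -2.413, 0.823]}
side {'fx': 389.394, 'fy': 389.394, 'cx': 253.419, 'cy': 189.439, 'k1': -0.034, 'eye': [0.371, 0.666, 0.69], 'rotation': [-0.431, 2.748, -1.207]}
wrist {'fx': 273.615, 'fy': 273.615, 'cx': 250.747, 'cy': 193.394, 'k1': 0.012, 'T_tool_cam': [[0.0, -0.958, -0.287, 0.072], [1.0, 0.0, -0.0, 0.0], [0.0, -0.287, 0.958, -0.176], [0.0, 0.0, 0.0, 1.0]]}
```

View pics/scene0.png

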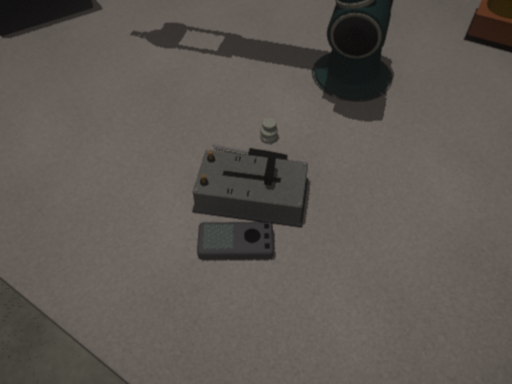

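View pics/side0.png

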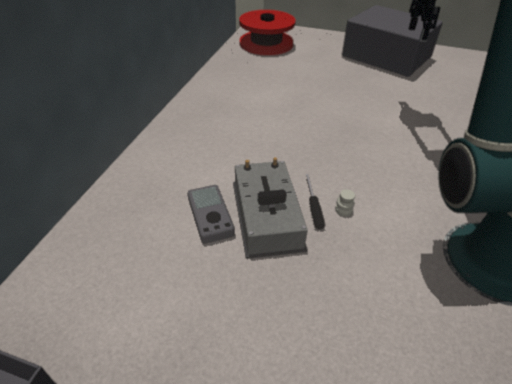

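View pics/wrist0.png

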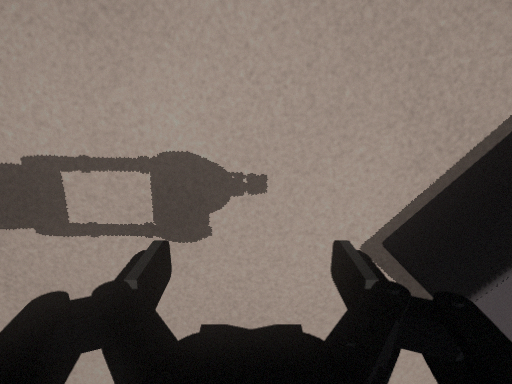

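The scene view shows the box at about (250,185), with orange posts at its left end (209,157) and (204,181). The side view shows the bar at (271,197) and the posts at (248,165) and (275,162). I'll enlarge both for measuring.

```bash
cat > h.py <<'E'
import numpy as np,cv2
from scipy.spatial.transform import Rotation as R
def und(c,uv):
    K=np.array([[c["fx"],0,c["cx"]],[0,c["fy"],c["cy"]],[0,0,1.]])
    return cv2.undistortPoints(np.array(uv,float).reshape(-1,1,2),K,np.array([c["k1"],0,0,0.])).reshape(-1,2)
def pose(c,s=None):
    if "eye" in c: 
        r=np.array(c["rotation"]); return (r if r.ndim==2 else R.from_rotvec(r).as_matrix()),np.array(c["eye"])
    T=np.eye(4);T[:3,:3]=R.from_rotvec(s["tcp_rot"]).as_matrix();T[:3,3]=s["tool_pos"];T=T@np.array(c["T_tool_cam"]);return T[:3,:3],T[:3,3]
def rays(c,uv,s=None):
    r,e=pose(c,s);n=und(c,uv);d=np.c_[n,np.ones(len(n))]@r.T;return e,d
def plane(c,uv,z,s=None):
    e,d=rays(c,uv,s);return e+d*((z-e[2])/d[:,2])[:,None]
E
python3 - <<'E'
import cv2
a=cv2.imread("pics/scene0.png")[110:270,170:330];cv2.imwrite("pics/scz.png",cv2.convertScaleAbs(cv2.resize(a,(640,640),interpolation=cv2.INTER_CUBIC)[:600],alpha=2))
a=cv2.imread("pics/side0.png")[140:265,180:365];cv2.imwrite("pics/siz.png",cv2.convertScaleAbs(cv2.resize(a,(740,500),interpolation=cv2.INTER_CUBIC),alpha=2))
E
```

```text
(no output)
```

View pics/scz.png

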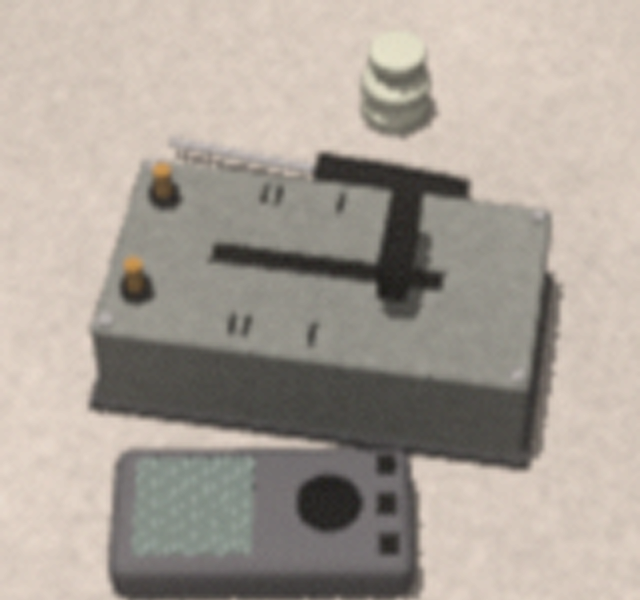

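View pics/siz.png

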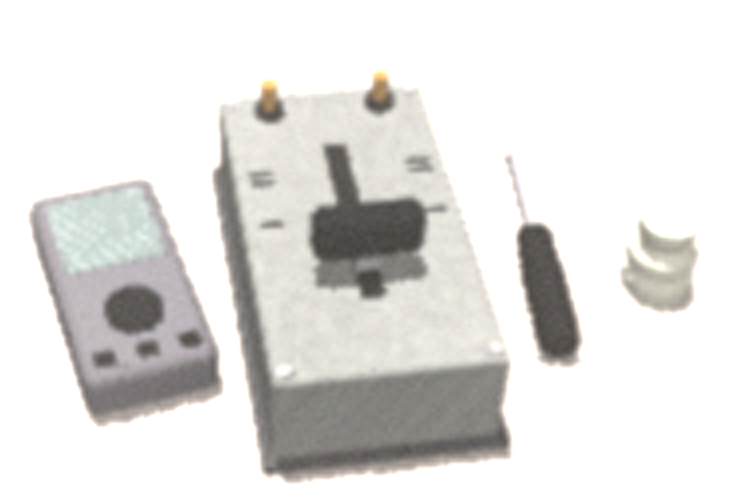

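Run:
```python
from h import *
from workcell import viewer
S=viewer.read_camera("scene");D=viewer.read_camera("side")
f=lambda p,o:np.array(p)/4+o-0.375
sc=f([(143,163),(95,335),(528,388),(550,210)],(170,110)) # +x far,+x near,-x near,-x far
si=f([(415,92),(222,107),(270,382),(508,360)],(180,140))
for n,c,p in(("scene",S,sc),("side",D,si)):
    w=plane(c,p,.07);print(n,np.round(w,4).tolist(),"centre",w.mean(0).round(4),"lens",[round(float(np.linalg.norm(w[i]-w[(i+1)%4])),4) for i in range(4)])
    x=(w[0]+w[1]-w[2]-w[3]);print(" yaw",np.degrees(np.arctan2(x[1],x[0])))
# post tops z .094
print(plane(S,f([(161,168),(133,263)],(170,110)),.094),plane(D,f([(380,75),(269,85)],(180,140)),.094))
# bar: top face corners scene, z=.1105
b=f([(390,183),(421,188),(411,295),(378,293)],(170,110));print("barscene",plane(S,b,.1105))
# side bar face -x: lower corners z .0845, 
b=f([(312,250),(421,247)],(180,140));print("barside low -x",plane(D,b,.0845))
b=f([(320,208),(415,200)],(180,140));print("barside top +x",plane(D,b,.1105))
# bystanders
print("driver",plane(D,f([(510,157),(535,228),(562,350)],(180,140)),.015))
print("ins",plane(D,f([(668,235)],(180,140)),.056),"meter",plane(D,f([(38,205),(145,183),(215,345),(92,390)],(180,140)),.034))
```

```text
scene [[0.5286, -0.1079, 0.07], [0.6414, -0.049, 0.07], [0.5344, 0.1594, 0.07], [0.4209, 0.1023, 0.07]] centre [0.5313 0.0262 0.07  ] lens [0.1272, 0.2342, 0.127, 0.2362]
 yaw -62.83229041483614
side [[0.5228, -0.0976, 0.07], [0.6341, -0.0446, 0.07], [0.5352, 0.1604, 0.07], [0.4201, 0.1067, 0.07]] centre [0.528  0.0312 0.07  ] lens [0.1233, 0.2276, 0.127, 0.2287]
 yaw -63.771437277803166
[[ 0.54179069 -0.08175597  0.094     ]
 [ 0.60465454 -0.05030093  0.094     ]] [[ 0.54165265 -0.07745592  0.094     ]
 [ 0.60370124 -0.0462369   0.094     ]]
barscene [[0.48807058 0.03694064 0.1105    ]
 [0.48113957 0.05274327 0.1105    ]
 [0.54624681 0.09078739 0.1105    ]
 [0.55526277 0.07605104 0.1105    ]]
barside low -x [[0.5390712  0.07402976 0.0845    ]
 [0.48218608 0.05272742 0.0845    ]]
barside top +x [[0.53728021 0.06685416 0.1105    ]
 [0.48955493 0.04424421 0.1105    ]]
driver [[ 0.45964888 -0.11878078  0.015     ]
 [ 0.43081318 -0.0568338   0.015     ]
 [ 0.3960548   0.03966007  0.015     ]]
ins [[ 0.35114839 -0.03177692  0.056     ]] meter [[7.25323404e-01 3.99573602e-02 3.40000000e-02]
 [6.70134162e-01 2.93786221e-04 3.40000000e-02]
 [5.82662193e-01 1.14800695e-01 3.40000000e-02]
 [6.35516602e-01 1.67002831e-01 3.40000000e-02]]
```

Both views agree. The box centre is about (0.529, 0.028), yaw about -63.3°, and the lever is at its start. I plan to push with shut fingers, tool x pointing along the box's -x.

```bash
cat >> h.py <<'E'
C=np.array([.529,.028]);YAW=np.radians(-63.3);ux=np.array([np.cos(YAW),np.sin(YAW)]);uy=np.array([-ux[1],ux[0]])
def goal(s,y,z):  # box coords -> world
    return np.r_[C+s*ux+y*uy,z]
Rg=np.c_[np.r_[-ux,0],np.r_[uy,0],[0,0,-1.]]
def shift(st,p,Rt=Rg):
    Rm=R.from_rotvec(st["tcp_rot"]).as_matrix()
    return (Rm.T@(p-st["tool_pos"])*100).round(2),np.degrees(R.from_matrix(Rm.T@Rt).as_rotvec()).round(1)
def boxpos(st):
    d=st["tool_pos"][:2]-C;return round(float(d@ux),4),round(float(d@uy),4),round(float(st["tool_pos"][2]),4)
E
python3 - <<'E'
from h import *
from workcell import bot
st=bot.read_state();print(np.linalg.det(Rg),shift(st,goal(-.10,0,.20)),goal(-.1,0,.2))
E
```

```text
1.0 (array([ 49.37, -60.91,  -0.29]), array([ -0. ,  -0.1, -95.5])) [0.4840681  0.11733714 0.2       ]
```

>>> {"name": "servo_tool", "arguments": {"plan": [[[2.5,-3,0,0,0,-5],[5,-6.1,0,0,0,-10],[7.5,-9.1,0,0,0,-15],[10,-12.2,0,0,0,-20],[12.5,-15.2,0,0,0,-25],[15,-18.3,0,0,0,-30],[17.5,-21.3,0,0,0,-35],[20,-24.4,0,0,0,-40],[22.5,-27.4,0,0,0,-45],[25,-30.5,0,0,0,-50],[27.5,-33.5,0,0,0,-55],[30,-36.6,0,0,0,-60],[32.5,-39.6,0,0,0,-65],[35,-42.7,0,0,0,-70],[37.5,-45.7,0,0,0,-75],[40,-48.8,0,0,0,-80],[42.5,-51.8,0,0,0,-85],[45,-55,0,0,0,-90],[47.5,-58,0,0,0,-95.5],[49.4,-60.9,0,0,0,-95.5]]], "claw": 0}}

```text
time: 1.92
tool_pos: [0.4851, 0.1199, 0.1974]
tcp_rot: [-1.642, -2.678, -0.003]
wrist_force: [0.8, -0.8, 0.3]
width: -0.001
```

```bash
cat > look.py <<'E'
import sys
from h import *
from workcell import bot,viewer
st=bot.read_state();print(st["time"],boxpos(st),st["width"],np.round(st["wrist_force"],2))
for n in sys.argv[2:]:
    c=viewer.read_camera(n);im=cv2.cvtColor(c["color"],cv2.COLOR_RGB2BGR);cv2.imwrite(f"pics/{n}{sys.argv[1]}.png",im)
E
python3 look.py 1 wrist
python3 - <<'E'
from h import *
from workcell import bot
print(shift(bot.read_state(),goal(-.095,0,.088)))
E
```

```text
1.9167 (-0.1018, 0.002, 0.1974) -0.0014782125998783271 [ 0.8  -0.82  0.27]
(array([-1.17, -0.57, 10.94]), array([ 0.3, -0.3,  0.2]))
```

View pics/wrist1.png

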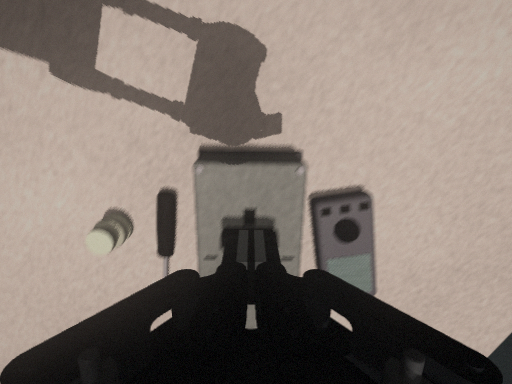

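Wrist view: the box's -x end is at the top, with corners at about (195,168) and (305,165). The fingers are centred on the slot, and the deck behind the bar is free. I'll check the box pose from these corners.

Run:
```python
from h import *
from workcell import bot,viewer
st=bot.read_state();c=viewer.read_camera("wrist")
w=plane(c,[(195,167),(305,163),(196,250),(307,220),(249.5,209)],.07,st)[:,:2]-C
print(np.c_[w@ux,w@uy].round(4))
im=cv2.imread("pics/wrist1.png")[130:290,180:325];cv2.imwrite("pics/w1z.png",cv2.convertScaleAbs(cv2.resize(im,None,fx=3.7,fy=3.7,interpolation=2),alpha=2))
```

```text
[[-0.1197 -0.0582]
 [-0.1246  0.0653]
 [-0.0161 -0.0625]
 [-0.056   0.0718]
 [-0.0697  0.0032]]
```

View pics/w1z.png

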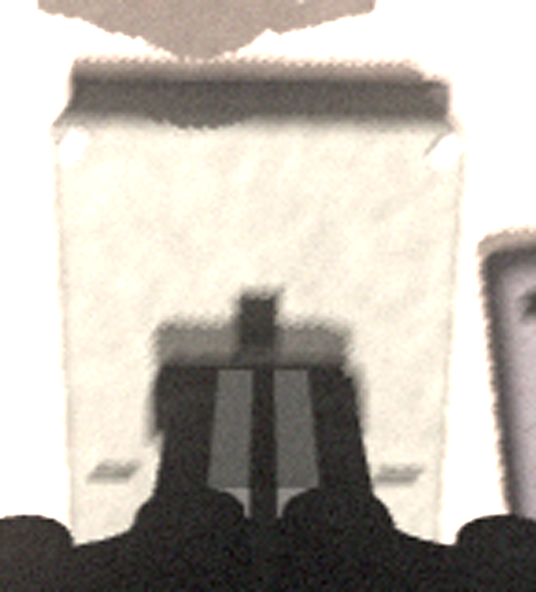

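>>> {"name": "servo_tool", "arguments": {"plan": [[[-0.3,-0.2,2.5,0,0,0],[-0.6,-0.3,5,0,0,0],[-0.9,-0.3,7.5,0,0,0],[-1.0,-0.3,9.5,0,0,0],[-1.0,-0.3,10.8,0,0,0],[-1.0,-0.3,10.9,0,0,0],[-1.0,-0.3,10.9,0,0,0]]]}}

```text
time: 2.6
tool_pos: [0.4858, 0.111, 0.0873]
tcp_rot: [-1.641, -2.675, -0.001]
wrist_force: [0.7, 0.5, 0.4]
width: -0.0
```

```bash
python3 look.py 2 wrist side
python3 - <<'E'
import cv2
a=cv2.imread("pics/side2.png")[140:265,180:365];cv2.imwrite("pics/side2z.png",cv2.convertScaleAbs(cv2.resize(a,(740,500),interpolation=2),alpha=2))
E
```

```text
2.6 (-0.0936, -0.0013, 0.0873) -0.00016428774971944367 [0.66 0.46 0.4 ]
```

View pics/wrist2.png

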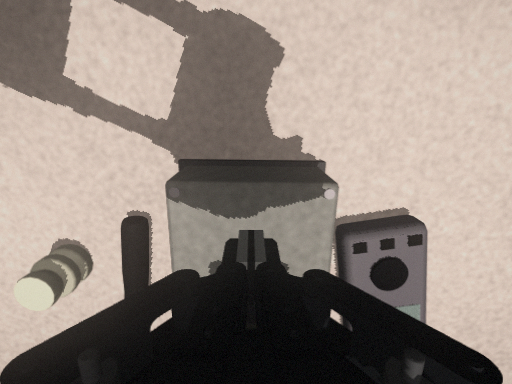

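View pics/side2z.png

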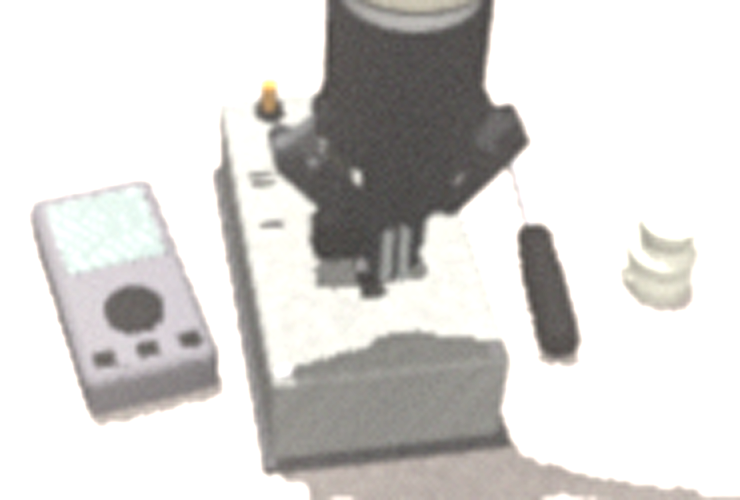

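The side view shows the fingers low behind the bar, about 5 mm to the right of centre. I'll shift +y a little and approach to just short of contact.

>>> {"name": "servo_tool", "arguments": {"plan": [[[-1,0.5,0,0,0,0],[-2,0.5,0,0,0,0],[-2.5,0.5,0,0,0,0],[-2.8,0.5,0,0,0,0],[-2.8,0.5,0,0,0,0],[-2.8,0.5,0,0,0,0]]]}}

```text
time: 3.2
tool_pos: [0.505, 0.0886, 0.0894]
tcp_rot: [-1.644, -2.677, -0.006]
wrist_force: [-0.3, -0.5, -0.2]
width: 0.001
```

```bash
python3 look.py 3
```

```text
3.2 (-0.0649, 0.0058, 0.0894) 0.0008659088271684394 [-0.32 -0.46 -0.23]
```

>>> {"name": "servo_tool", "arguments": {"plan": [[[-0.2,0,0.1,0,0,0],[-0.4,0,0.1,0,0,0],[-0.6,0,0.1,0,0,0],[-0.8,0,0.1,0,0,0],[-1.0,0,0.1,0,0,0],[-1.0,0,0.1,0,0,0],[-1.0,0,0.1,0,0,0]]]}}

```text
time: 3.78
tool_pos: [0.5095, 0.0796, 0.0883]
tcp_rot: [-1.644, -2.677, -0.006]
wrist_force: [0.7, 0.1, -0.3]
width: -0.004
```

```bash
python3 look.py 4
```

```text
3.7833 (-0.0549, 0.0058, 0.0883) -0.003630098756661808 [ 0.74  0.09 -0.34]
```

>>> {"name": "servo_tool", "arguments": {"plan": [[[-0.2,0,0,0,0,0],[-0.4,0,0,0,0,0],[-0.6,0,0,0,0,0],[-0.6,0,0,0,0,0]]]}}

```text
time: 4.12
tool_pos: [0.5125, 0.0739, 0.0884]
tcp_rot: [-1.644, -2.677, -0.006]
wrist_force: [0.0, -0.3, -1.0]
width: 0.003
```

```bash
python3 look.py 5 side
python3 - <<'E'
import cv2
a=cv2.imread("pics/side5.png")[140:265,180:365];cv2.imwrite("pics/side5z.png",cv2.convertScaleAbs(cv2.resize(a,(740,500),interpolation=2),alpha=2))
E
```

```text
4.1167 (-0.0485, 0.0059, 0.0884) 0.0025890613949684977 [ 0.04 -0.3  -0.96]
```

View pics/side5z.png

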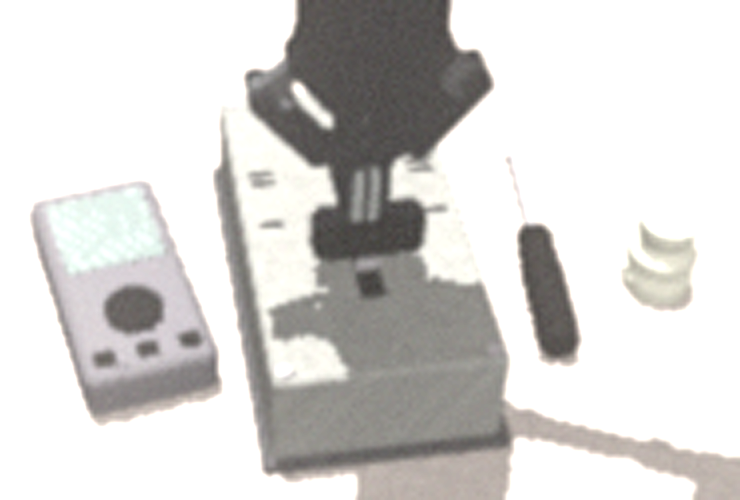

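```bash
cat >> h.py <<'E'
def proj(c,P,s=None):
    r,e=pose(c,s);K=np.array([[c["fx"],0,c["cx"]],[0,c["fy"],c["cy"]],[0,0,1.]])
    return cv2.projectPoints(np.atleast_2d(P).astype(float),cv2.Rodrigues(r.T)[0],-r.T@e,K,np.array([c["k1"],0,0,0.]))[0].reshape(-1,2)
E
python3 - <<'E'
from h import *
from workcell import bot,viewer
st=bot.read_state()
S=viewer.read_camera("scene");c=viewer.read_camera("side")
p=st["tool_pos"]
for P in (p,p+[0,0,.02],goal(-.0485,0,.0845),goal(-.0485,0,.1105),goal(-.0315,0,.1105)):
  print("side",(proj(c,P)-[180,140])*4,"scene",(proj(S,P)-[170,110])*4)
im=cv2.cvtColor(S["color"],cv2.COLOR_RGB2BGR);cv2.imwrite("pics/sc6.png",cv2.convertScaleAbs(cv2.resize(im[110:255,170:330],None,fx=4,fy=4,interpolation=2),alpha=2))
E
```

```text
side [[357.11600319 254.2966926 ]] scene [[418.09125222 265.74939603]]
side [[358.6563137  227.99277517]] scene [[419.43513283 241.86434875]]
side [[367.21198957 257.97114486]] scene [[419.00369167 262.06165529]]
side [[369.42786946 223.82851999]] scene [[420.76557041 230.99417581]]
side [[363.36526003 202.62557332]] scene [[389.37061342 227.13183969]]
```

View pics/sc6.png

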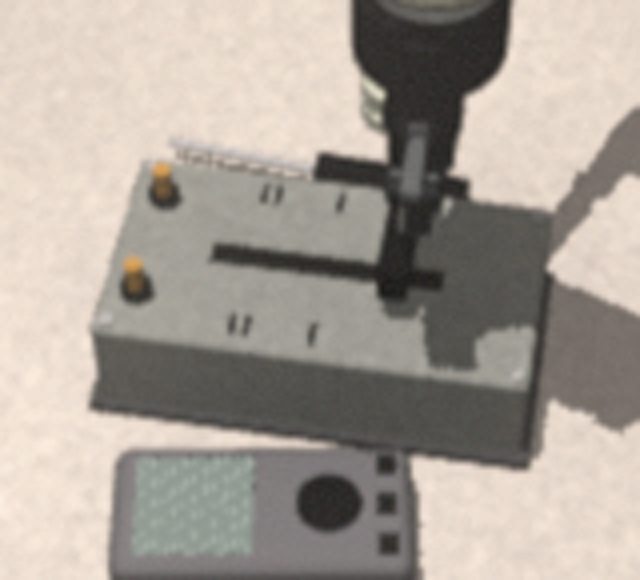

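The scene view shows the dark fingertip at about (425,215), on the -x side of the bar and about touching it. The bar has not moved. Continuing slowly.

>>> {"name": "servo_tool", "arguments": {"plan": [[[-0.2,0,0,0,0,0],[-0.4,0,0,0,0,0],[-0.6,0,0,0,0,0],[-0.7,0,0,0,0,0],[-0.7,0,0,0,0,0]]]}}

```text
time: 4.68
tool_pos: [0.5156, 0.0677, 0.0883]
tcp_rot: [-1.644, -2.677, -0.006]
wrist_force: [-0.3, -0.2, -0.5]
width: -0.001
```

```bash
cat > sz.py <<'E'
import sys,cv2
from workcell import viewer
for n,(a,b,c,d) in (("side",(140,265,180,330)),("scene",(130,230,190,320))):
    im=cv2.cvtColor(viewer.read_camera(n)["color"],cv2.COLOR_RGB2BGR)[a:b,c:d]
    cv2.imwrite(f"pics/{n}z{sys.argv[1]}.png",cv2.convertScaleAbs(cv2.resize(im,None,fx=4,fy=4,interpolation=2),alpha=3))
E
python3 look.py 7; python3 sz.py 7
```

```text
4.6833 (-0.0415, 0.0059, 0.0883) -0.0011918174104133884 [-0.33 -0.25 -0.54]
```

View pics/scenez7.png

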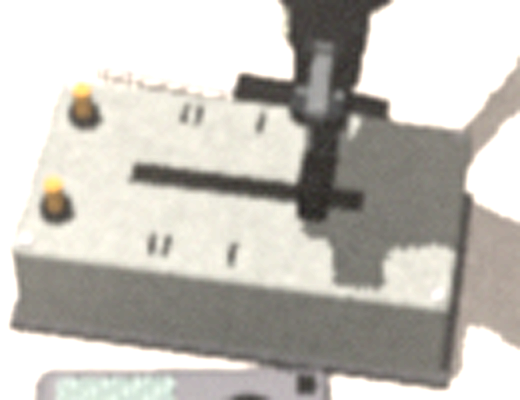

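View pics/sidez7.png

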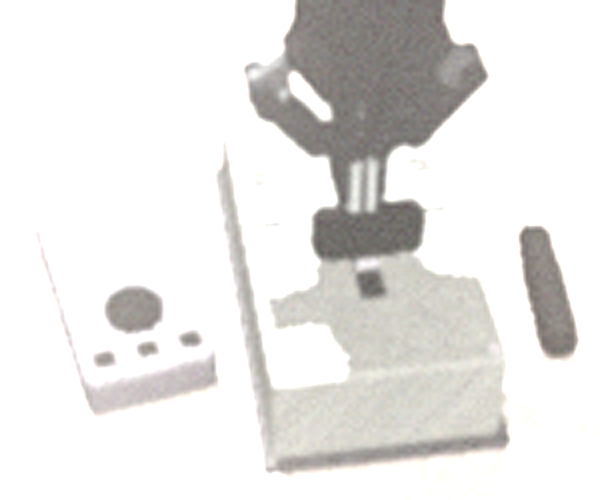

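The bar has not moved and there is no force, and the light finger strips end at about (362,212), by the bar's top edge. The tips may be higher than I assumed, so I'll check before pushing on.

Run:
```python
from h import *
from workcell import bot,viewer
st=bot.read_state();c=viewer.read_camera("wrist");print(proj(viewer.read_camera("wrist"),st["tool_pos"],st))
im=cv2.cvtColor(c["color"],cv2.COLOR_RGB2BGR)
a=cv2.imread("pics/wrist2.png")
f=lambda i:cv2.convertScaleAbs(cv2.resize(i[170:330,200:300],None,fx=3.7,fy=3.7,interpolation=2),alpha=4)
cv2.imwrite("pics/wz8.png",np.hstack([f(a),f(im)]))
R2=np.array([0.4858,0.111,0.0873])
d=viewer.read_camera("side");b=cv2.imread("pics/side2.png")
for z in(0,.01,.02,.03):print(proj(d,R2+[0,0,z]))
cv2.imwrite("pics/s2zz.png",cv2.convertScaleAbs(cv2.resize(b[175:235,235:305],None,fx=9,fy=9,interpolation=2),alpha=3))
```

```text
[[252.68613129 221.56095662]]
[[276.6003749  218.36920505]]
[[276.85996127 215.10841416]]
[[277.12379473 211.79270133]]
[[277.39197628 208.42071775]]
```

View pics/wz8.png

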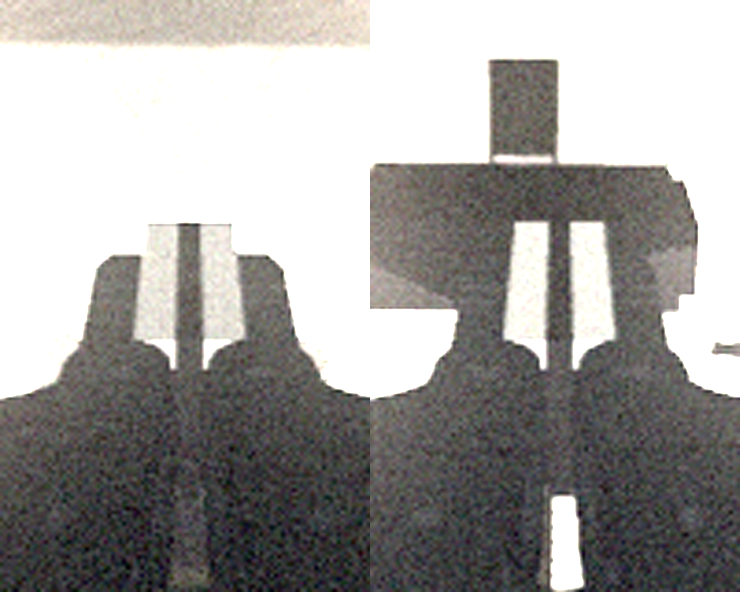

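View pics/s2zz.png

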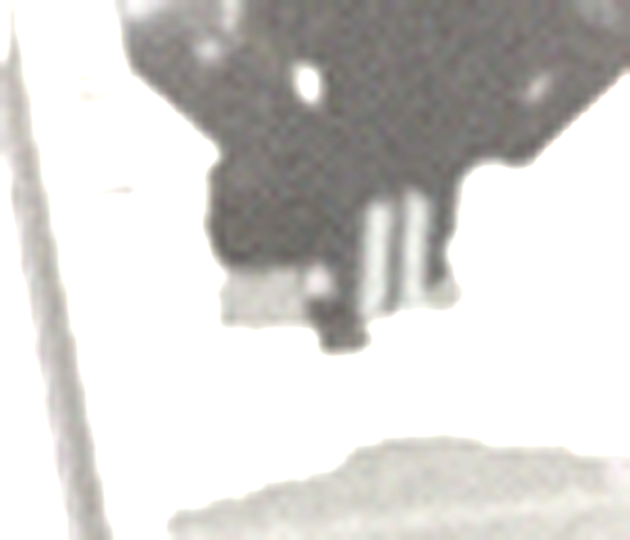

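The tips are seen at side pixel (278,209). That matches a finger end about 26 mm higher than the reported TCP (z about 0.114), so the shut fingers passed over the bar, whose top is at 0.1105. I'll go back the way I came and then lower carefully.

>>> {"name": "servo_tool", "arguments": {"plan": [[[1.5,0,-0.3,0,0,0],[3,0,-0.3,0,0,0],[4.5,0,0,0,0,0],[5.0,0,0,0,0,0],[5.0,0,0.7,0,0,0],[5.0,0,1.4,0,0,0],[5.0,0,1.9,0,0,0],[5.0,0,2.2,0,0,0],[5.0,0,2.2,0,0,0],[5.0,0,2.2,0,0,0]]]}}

```text
time: 5.77
tool_pos: [0.4927, 0.1122, 0.0659]
tcp_rot: [-1.644, -2.676, -0.005]
wrist_force: [-0.2, 0.6, -0.3]
width: -0.001
```

```bash
python3 look.py 9; python3 sz.py 9
python3 - <<'E'
from h import *
from workcell import bot,viewer
d=viewer.read_camera("side");p=bot.read_state()["tool_pos"]
for z in(0,.02,.03):print((proj(d,p+[0,0,z])-[180,140])*4)
E
```

```text
5.7667 (-0.0916, 0.0054, 0.0659) -0.0008642278656995145 [-0.25  0.57 -0.26]
[[370.26152897 338.52191085]]
[[372.05336198 313.09543378]]
[[372.97111584 300.06366529]]
```

View pics/sidez9.png

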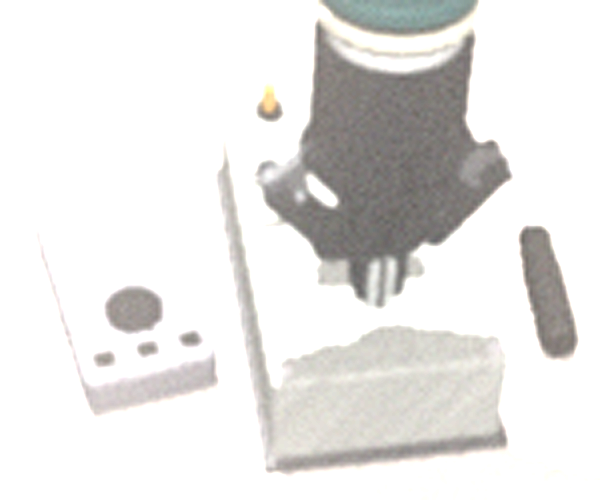

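View pics/scenez9.png

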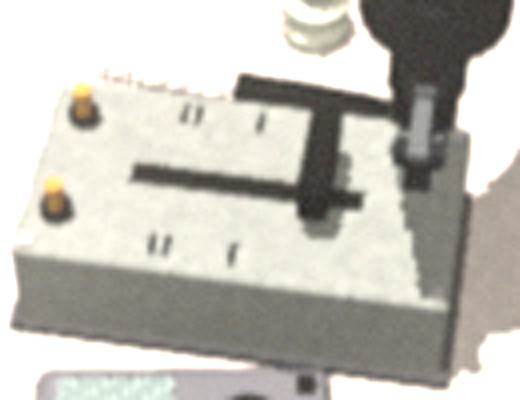

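The tips are now at side pixel (378,303), so about z 0.091, with the deck clear below. I'll lower 3 mm more and advance.

>>> {"name": "servo_tool", "arguments": {"plan": [[[-0.5,0,0.3,0,0,0],[-1.2,0,0.3,0,0,0],[-2.0,0,0.3,0,0,0],[-2.5,0,0.3,0,0,0],[-2.7,0,0.3,0,0,0],[-2.9,0,0.3,0,0,0],[-3.1,0,0.3,0,0,0],[-3.3,0,0.3,0,0,0],[-3.3,0,0.3,0,0,0],[-3.3,0,0.3,0,0,0]]]}}

```text
time: 6.75
tool_pos: [0.5081, 0.0831, 0.0636]
tcp_rot: [-1.645, -2.677, -0.006]
wrist_force: [0.1, 0.8, -0.1]
width: 0.002
```

```bash
python3 look.py 10; python3 sz.py 10
```

```text
6.75 (-0.0586, 0.0061, 0.0636) 0.0018046125176298074 [ 0.14  0.82 -0.07]
```

View pics/scenez10.png

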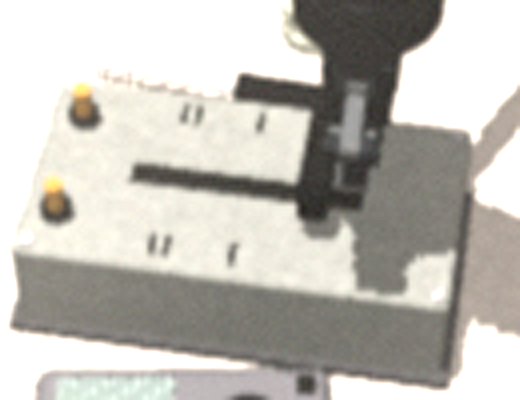

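View pics/sidez10.png

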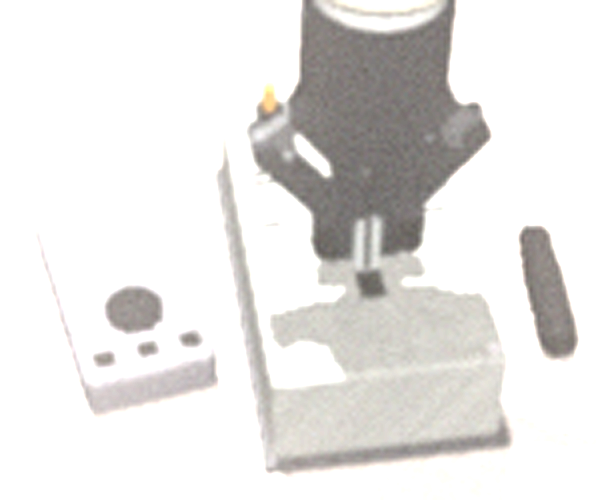

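Now the fingers occlude the bar's -x face at (367,245), so they are behind it at the right height and about touching. Pushing in small steps.

>>> {"name": "servo_tool", "arguments": {"plan": [[[-0.2,0,0,0,0,0],[-0.4,0,0,0,0,0],[-0.6,0,0,0,0,0],[-0.8,0,0,0,0,0],[-1.0,0,0,0,0,0],[-1.0,0,0,0,0,0]]]}}

```text
time: 7.35
tool_pos: [0.5121, 0.0749, 0.0635]
tcp_rot: [-1.644, -2.675, -0.007]
wrist_force: [-2.7, 3.2, 1.6]
width: -0.001
```

```bash
python3 look.py 11
```

```text
7.35 (-0.0495, 0.006, 0.0635) -0.001477978886362257 [-2.72  3.19  1.56]
```

In contact, about 4 N opposing.

>>> {"name": "servo_tool", "arguments": {"plan": [[[-0.2,0,0,0,0,0],[-0.4,0,0,0,0,0],[-0.6,0,0,0,0,0],[-0.8,0,0,0,0,0],[-0.8,0,0,0,0,0]]]}}

```text
time: 7.77
tool_pos: [0.516, 0.0671, 0.0635]
tcp_rot: [-1.644, -2.676, -0.006]
wrist_force: [-1.5, 1.6, 0.6]
width: 0.004
```

```bash
python3 look.py 12;python3 sz.py 12
```

```text
7.7667 (-0.0407, 0.0059, 0.0635) 0.004243890616269596 [-1.47  1.64  0.55]
```

View pics/scenez12.png

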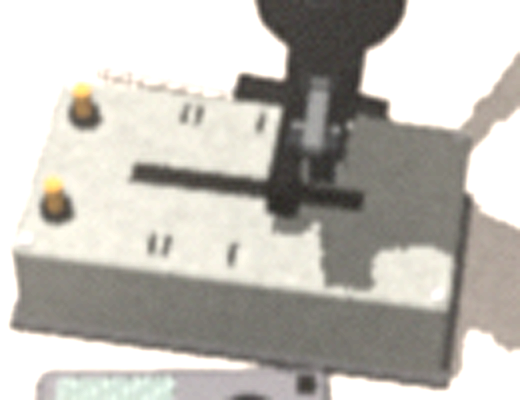

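The bar has moved about 16 mm, from column 298 to 268 in the zoom, and the force is falling. Nearly at the snap point.

>>> {"name": "servo_tool", "arguments": {"plan": [[[-0.2,0,0,0,0,0],[-0.4,0,0,0,0,0],[-0.6,0,0,0,0,0],[-0.6,0,0,0,0,0]]]}}

```text
time: 8.2
tool_pos: [0.5193, 0.0611, 0.0635]
tcp_rot: [1.645, 2.676, 0.006]
wrist_force: [0.7, -0.6, 1.1]
width: 0.002
```

```bash
python3 look.py 13;python3 sz.py 13
```

```text
8.2 (-0.034, 0.0062, 0.0635) 0.002343262168163231 [ 0.67 -0.62  1.13]
```

View pics/scenez13.png

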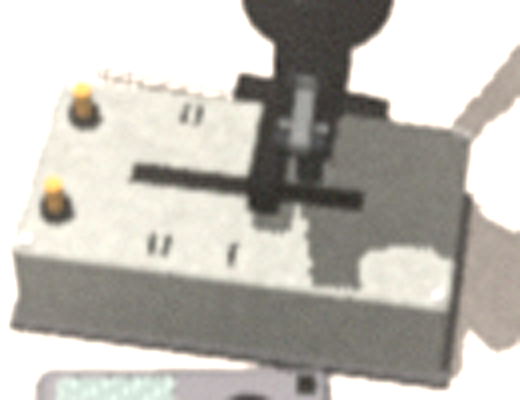

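>>> {"name": "servo_tool", "arguments": {"plan": [[[0,0,0,0,0,0],[0,0,0,0,0,0],[0,0,0,0,0,0],[0,0,0,0,0,0]]]}}

```text
time: 8.63
tool_pos: [0.5191, 0.0615, 0.0634]
tcp_rot: [-1.645, -2.676, -0.007]
wrist_force: [-0.1, -0.6, -0.2]
width: 0.002
```

```bash
python3 look.py 14;python3 sz.py 14
```

```text
8.6333 (-0.0344, 0.0062, 0.0634) 0.002077925414187245 [-0.09 -0.58 -0.22]
```

View pics/scenez14.png

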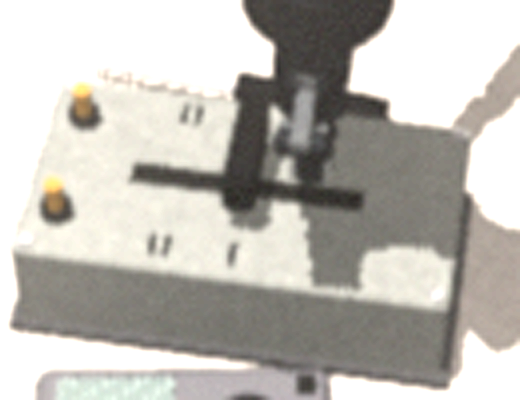

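The lever ran ahead of the finger, with the bar's lower edge at (240,195) by the single engraved mark. It is now clear of the finger. I'll leave it to rest over 3 seconds.

>>> {"name": "servo_tool", "arguments": {"plan": [[[0,0,0,0,0,0],[0,0,0,0,0,0],[0,0,0,0,0,0],[0,0,0,0,0,0],[0,0,0,0,0,0],[0,0,0,0,0,0],[0,0,0,0,0,0],[0,0,0,0,0,0],[0,0,0,0,0,0],[0,0,0,0,0,0],[0,0,0,0,0,0],[0,0,0,0,0,0],[0,0,0,0,0,0],[0,0,0,0,0,0],[0,0,0,0,0,0],[0,0,0,0,0,0],[0,0,0,0,0,0],[0,0,0,0,0,0],[0,0,0,0,0,0],[0,0,0,0,0,0]]]}}

```text
time: 10.4
tool_pos: [0.5191, 0.0615, 0.0635]
tcp_rot: [-1.645, -2.676, -0.007]
wrist_force: [0.3, -0.2, 0.1]
width: -0.004
```

```bash
python3 look.py 15;python3 sz.py 15
```

```text
10.4 (-0.0343, 0.0062, 0.0635) -0.004369265148140194 [ 0.25 -0.16  0.07]
```

View pics/scenez15.png

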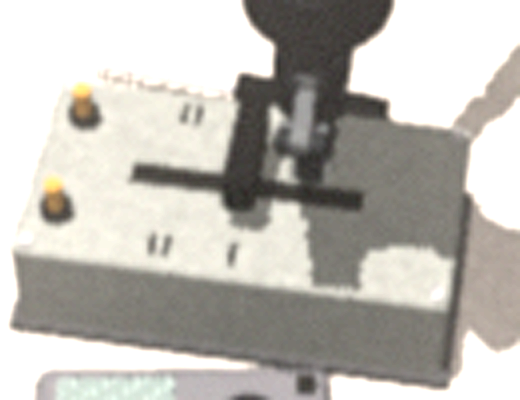

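>>> {"name": "servo_tool", "arguments": {"plan": [[[0,0,0,0,0,0],[0,0,0,0,0,0],[0,0,0,0,0,0],[0,0,0,0,0,0],[0,0,0,0,0,0],[0,0,0,0,0,0],[0,0,0,0,0,0],[0,0,0,0,0,0],[0,0,0,0,0,0],[0,0,0,0,0,0],[0,0,0,0,0,0],[0,0,0,0,0,0],[0,0,0,0,0,0],[0,0,0,0,0,0],[0,0,0,0,0,0],[0,0,0,0,0,0],[0,0,0,0,0,0],[0,0,0,0,0,0],[0,0,0,0,0,0],[0,0,0,0,0,0]]]}}

```text
time: 12.17
tool_pos: [0.5191, 0.0615, 0.0635]
tcp_rot: [-1.645, -2.676, -0.007]
wrist_force: [-0.4, -0.4, -0.3]
width: 0.002
```

```bash
python3 look.py 16;python3 sz.py 16
python3 - <<'E'
from h import *
a=cv2.imread("pics/scenez14.png");b=cv2.imread("pics/scenez16.png")
print([int((cv2.cvtColor(x,6)[150:175,190:270].mean(0)<120).argmax())+190 for x in (a,cv2.imread("pics/scenez15.png"),b)])
from workcell import viewer
S=viewer.read_camera("scene")
# expected bar lower near end (y=+31) top +x edge for lever 0,.04
for l in(0,.04,.08):print(l,(proj(S,goal(l-.04+.0085,.034,.1105))-[190,130])*4,(proj(S,goal(l-.04+.0085,.034,.0845))-[190,130])*4)
E
```

```text
12.1667 (-0.0344, 0.0062, 0.0635) 0.0017691117459509953 [-0.37 -0.43 -0.3 ]
[227, 227, 227]
0 [[300.25019863 195.45759918]] [[299.2490081 226.2245298]]
0.04 [[225.27933737 186.0678402 ]] [[225.74320707 216.91763488]]
0.08 [[150.80159066 176.73832891]] [[152.71173423 207.67018925]]
```

The lever stayed at the first detent for 3.5 s. Its edge is at column 227 in three pictures, against about 225 predicted for 0.040. Now on towards the second stop.

>>> {"name": "servo_tool", "arguments": {"plan": [[[-0.5,0,0,0,0,0],[-1.0,0,0,0,0,0],[-1.3,0,0,0,0,0],[-1.5,0,0,0,0,0],[-1.7,0,0,0,0,0],[-1.9,0,0,0,0,0],[-2.1,0,0,0,0,0],[-2.3,0,0,0,0,0],[-2.5,0,0,0,0,0],[-2.7,0,0,0,0,0],[-2.9,0,0,0,0,0],[-3.1,0,0,0,0,0],[-3.3,0,0,0,0,0],[-3.5,0,0,0,0,0],[-3.7,0,0,0,0,0],[-3.9,0,0,0,0,0],[-4.1,0,0,0,0,0],[-4.3,0,0,0,0,0],[-4.4,0,0,0,0,0],[-4.4,0,0,0,0,0]]]}}

```text
time: 13.98
tool_pos: [0.5393, 0.0218, 0.0634]
tcp_rot: [1.645, 2.676, 0.007]
wrist_force: [-0.1, 0.9, -0.1]
width: -0.001
```

>>> {"name": "servo_tool", "arguments": {"plan": [[[0,0,0,0,0,0],[0,0,0,0,0,0],[0,0,0,0,0,0],[0,0,0,0,0,0],[0,0,0,0,0,0],[0,0,0,0,0,0]]]}}

```text
time: 14.48
tool_pos: [0.5393, 0.0219, 0.0634]
tcp_rot: [1.645, 2.676, 0.007]
wrist_force: [0.4, 0.3, 0.4]
width: -0.002
```

```bash
python3 look.py 17;python3 sz.py 17
```

```text
14.4833 (0.0101, 0.0064, 0.0634) -0.0022286984104330355 [0.36 0.26 0.37]
```

View pics/scenez17.png

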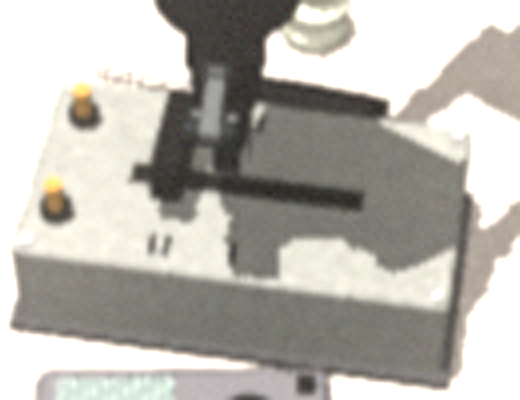

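The bar is at the double mark (170,185) and there is no force. I'll back off, raise and verify.

>>> {"name": "servo_tool", "arguments": {"plan": [[[1,0,0,0,0,0],[2,0,0,0,0,0],[2.5,0,-1,0,0,0],[3,0,-3.5,0,0,0],[3,0,-6.5,0,0,0],[3,0,-9.5,0,0,0],[3,0,-12.5,0,0,0],[5,0,-14,0,0,0],[8,0,-15,0,0,0],[11,0,-15,0,0,0],[14,0,-15,0,0,0],[14,0,-15,0,0,0],[14,0,-15,0,0,0],[14,0,-15,0,0,0]]]}}

```text
time: 15.75
tool_pos: [0.4755, 0.1465, 0.2142]
tcp_rot: [1.643, 2.676, 0.007]
wrist_force: [0.6, -0.3, -0.7]
width: 0.003
```

```bash
python3 look.py 18 side;python3 sz.py 18
python3 - <<'E'
import cv2
x=cv2.imread("pics/scenez18.png");print(int((cv2.cvtColor(x,6)[145:160,120:270].mean(0)<120).argmax())+120)
E
```

```text
15.75 (-0.1299, 0.0055, 0.2142) 0.003067585074702418 [ 0.57 -0.3  -0.72]
154
```

View pics/scenez18.png

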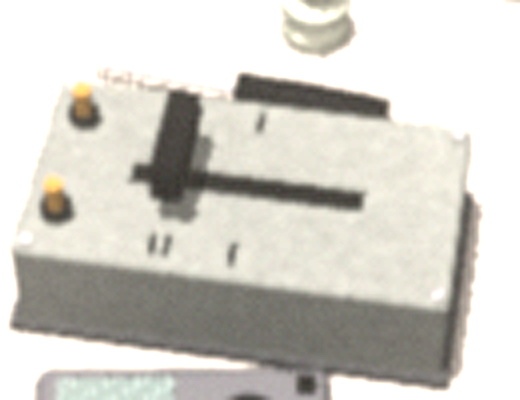

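View pics/side18.png

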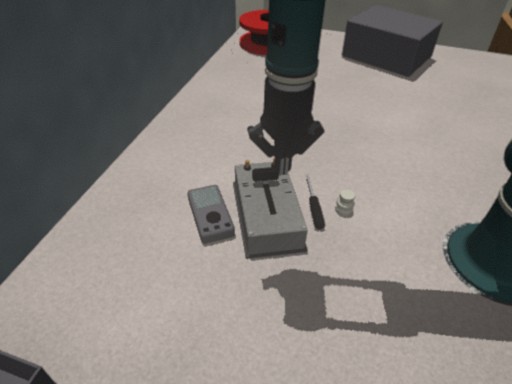

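The bar's edge is at column 154. The prediction for 0.080 is about 151, plus the 2 px bias seen at the first detent, so it is within about 1 mm of the stop. Bystanders look unmoved and the arm is clear, so I'm handing in.

```bash
python3 -c "
from workcell import finish_job;print(finish_job())"
```

```text
the job is handed in; nothing more can be done
None
```

The lever is at the second stop (earthed), after about 3.5 s at rest in the first detent (bleed). I pushed it with shut fingertips on its -x face only, never pinching it, and handed the job in at about 16 s. The hand-in reported no verdict.

**Last checks**
- **First detent:** the bar's edge sat at the same place (column 227) in three pictures over about 3.5 s, against about 225 predicted for 0.040 m.
- **Second stop:** the edge was at column 154, against about 151 predicted for 0.080 m. With the same 2-pixel bias as before, that is within about 1 mm.
- **Forces:** contact force showed up to about 4 N in the readings between moves. It was back to noise (under 1 N) after the final retreat.
- **Clearance:** the arm ended about 15 cm above the box, touching nothing.
- **Bystanders:** the meter, screwdriver and insulator look unmoved in the side and scene pictures; I did not measure their positions again.

**One disagreement:** the shut fingers end about 26 mm short of the reported TCP, judging by the side camera. Because of that, my first approach passed over the bar without touching it. I backed off, lowered the tool and then pushed.

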